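# Put the finished weld-neck flanges into their face protectors

### The arm

A 6-joint arm with a two-finger parallel gripper is mounted at the origin on the work surface. World frame = base frame: x ahead of the robot, y to its left, z up, the work surface at z = 0. Lengths are in m, angles in rad, forces in N, time in s.
With the tool pointing down it reaches from about 0.275 to 0.875 m from the base axis. Payload 12.5 kg.
Tool frame: the origin (TCP) lies between the finger pads; the fingertips stand 19 mm ahead of it and the grasp point (between the pads) is the TCP (ctrl.finger_overhang is the distance from the TCP to the fingertips, in m); z points along the fingers, y is the line along which they close (so a half turn about z gives the same grasp; the last joint's range is limited). The gripper opens to 85 mm and grips with 20 to 120 N. Pads are 22 mm wide; open, the fingers measure 114 mm over their backs; the gripper's body (76 mm by 85 mm) begins 54 mm behind the grasp point. The pads swing forward as they close: fully open they stand 13 mm farther back than shut.
Start: joints at [1.142, 0.351, 1.652, -0, 1.139, -0.085], TCP at [0.185, 0.518, 0.25] pointing down, gripper open.
Joint ranges: [-2.75, 2.75], [-0.79, 2.1], [0.01, 2.65], [-1.57, 4.71], [0.07, 3.14], [-2.87, 2.87]. Speed limits (rad/s): [2.22, 2.22, 2.79, 3.14, 3.14, 3.14].

### API

Orientations are given as a rotation vector (axis times angle).
In Python, from plant import ctrl gives the robot as it stands.
- The arm moves only by the tool arm_command, never from a script. Its argument "targets" is one flat list of numbers, 7 for each row, row after row: the shift along the tool's x, y, z scaled (see below), then the turn, a rotation vector about the tool's x, y, z scaled (see below), then the opening in per cent of the stroke, from 0 (shut) to 100 (fully open). A call has 1 to 5 rows; each row shifts and turns the commanded pose from where the row before left it, along the tool's axes as they then stand; what a row does not reach is not made up. The controller multiplies each number of a shift by 0.02 m and each number of a turn by 360 degrees. A row lasts 1/8 s, in which the tool goes at most 62.5 mm and 10.7 degrees, less where a joint would pass 70% of its speed; a pose out of reach is approached as far as the arm can. A call with a number of a shift or a turn outside -1 to 1 is refused whole. A call with a gripper value outside its range is refused whole. The fingers move at their own pace and stop on an object; "newtons" is the grip in N (left out, the last holds). Time passes only in rows, so rows that do not move let the fingers close. It gives the time, the measured TCP pose, the force, the opening and the grip force at its end, in the units of the state.
- ctrl.observe(): the state, without advancing time (a new reading comes with each control period).
- ctrl.snapshot(name): name is "side" or "top"; returns a dict with "pixels" (384x512x3 uint8, blue, green, red), "vfov" (degrees; the focal length in pixels is half the picture's height over the tangent of half this angle, whatever the lens; pixels are square), "cx", "cy" (the principal point, pixels), "xyz" and "orientation" of the camera in the world. Camera axes: x right, y down, z forward; pixel columns grow to the right and rows downward; lengths in m; the calibration is good to about 2 mm. A picture is of the moment at which its call begins. There is no depth.
- ctrl.hand_in(): hands the job in; it is judged then, once.
Trained networks look in a picture, given as the dict that the camera call returned (one of the last four; its "shot" number tells which), for a name from the list of things; names that differ only in an ending like _2 or _b are one class to them, and where a whole thing is asked for, a point or a joint stands for the part that bears it (a point fixed in the world has none). Each returns a list of dicts, best first, with "score" (0 to 1); they miss things now and then, are a little off and sometimes report something else, mostly with a low value. They report only what shows in the picture. A call takes as long as a camera call. They do not tell look-alikes from the thing itself.
- ctrl.search_frame(picture, label): "extent" ([left, top, width, height] in pixels, round what is visible of it).
- ctrl.masks_of(picture, label): "pixels" (384x512 bool, what is visible of it) and "extent" ([left, top, width, height] in pixels, round what is visible of it).
- ctrl.place_of(picture, label): "at" ([column, row] in pixels: a listed point, or the origin of a listed thing).
The state is a dict: "time": time; "joints": joint angles; "joint_vel": joint speeds; "joint_efforts": joint torques, N m; "tcp_pos": TCP position; "tcp_rot": TCP orientation; "ft_force": force on the tool from outside, world axes, zero at the start; "wrist_torque": the same for the moment, N m; "width": opening from 0.0 (shut) to 1.0 (fully open); "finger_force": force on a finger pad.
Only numpy, scipy, OpenCV 4.12 (cv2) and the standard library are available. Lean on these libraries where they do the work, as an engineer would, in place of code of your own. Each camera call takes 0.05 s, during which the arm holds its last target. There are 200 camera calls.

### The job

Three weld-neck flanges with pipe and coloured end cap are finished, one of them still under the forked lid of the tacking fixture: swing that lid back past upright so that it stays open, and only then lift that flange out. Carry each of the three to the plastic face protector of its own colour and lower it gently, upright, until it sits fully down inside the rim; finish with all three released and the lid still open. Leave the bare flange that has no pipe where it is.

Things in the scene. Friction and masses are not known exactly. Their poses are not given: they have to be found in the camera images.
- flange_red_mid (a point): Finished weld-neck flange with a red plastic end cap: a bright steel disc 100 mm across and 14 mm thick lying face down, a short tapering hub up to 34 mm height, then an upright round pipe 34 mm across up to 84 mm, and the red cap, 35 mm across, from 84 to 100 mm. This point is on its axis, half-way up (50 mm above its underside); z axis up. Grip it high, about 25 mm above this point (lower, the cap may strike the palm). 0.72 to 0.94 kg.
- flange_yellow_mid (a point): Finished weld-neck flange with a yellow plastic end cap: a bright steel disc 90 mm across and 14 mm thick lying face down, a short tapering hub up to 34 mm height, then an upright round pipe 27 mm across up to 84 mm, and the yellow cap, 28 mm across, from 84 to 100 mm. This point is on its axis, half-way up (50 mm above its underside); z axis up. Grip it high, about 25 mm above this point (lower, the cap may strike the palm). 0.55 to 0.72 kg.
- flange_blue_mid (a point): Finished weld-neck flange with a blue plastic end cap: a bright steel disc 80 mm across and 14 mm thick lying face down, a short tapering hub up to 34 mm height, then an upright round pipe 21 mm across up to 84 mm, and the blue cap, 22 mm across, from 84 to 100 mm. This point is on its axis, half-way up (50 mm above its underside); z axis up. Grip it high, about 25 mm above this point (lower, the cap may strike the palm). 0.40 to 0.52 kg.
- protector_red: Loose round red plastic flange-face protector, a shallow dish lying open side up on the table: inside 114 mm across, outside 122 mm, floor 5 mm thick, rim 15 mm high. Takes the 100 mm flange with 7 mm play all round. Origin: centre of its underside; z axis up.
- protector_yellow: Loose round yellow plastic flange-face protector, a shallow dish lying open side up on the table: inside 104 mm across, outside 112 mm, floor 5 mm thick, rim 15 mm high. Takes the 90 mm flange with 7 mm play all round. Origin: centre of its underside; z axis up.
- protector_blue: Loose round blue plastic flange-face protector, a shallow dish lying open side up on the table: inside 94 mm across, outside 102 mm, floor 5 mm thick, rim 15 mm high. Takes the 80 mm flange with 7 mm play all round. Origin: centre of its underside; z axis up.
- lid (a joint): Hinge angle of the fixture's forked lid: 0 closed (lying flat over a flange), 1.57 upright, stop at 1.92 rad. It swings freely: it falls shut before upright and falls back onto its stop past upright. Lid 0.4 kg.
- lid_bar (a point): Middle of the orange round grip bar across the free end of the aluminium lid: 12 mm thick, 116 mm long, parallel to the hinge, 40 mm above the table when the lid is closed, with at least 30 mm free on both sides. The point turns with the lid.
- hinge (a point): Middle of the lid's hinge axis on the fixed blue fixture, 21 mm above the table. x axis level, away from the clamped flange; y along the hinge; z up. In this frame: bar of the closed lid at x -170, z +19 mm; axis of the flange in the fixture at x -75 mm (it stands on the table). Two prongs with a 60 mm slot lie over its rim; in opening the bar rises and swings over to +x.
- bare_mid (a point): Bystander: a bare weld-neck flange, 90 mm across and 34 mm high, plain steel without pipe or cap, not yet welded. Point on its axis, half-way up.
Things that resemble listed ones, but are neither listed nor needed, are in the scene too. What is shaped like the part that bears flange_yellow_mid but purple is not meant.

How it is judged:
By the outcome, as a careful person would: the job done as asked, in the order asked, and still so for the second after the job is handed in, with the robot touching nothing.
It also fails if it takes over 115 s, if anything falls off the work surface, if the arm or the gripper's body presses on something with over 40 N, if the wrist force passes 120 N, or if a joint passes its speed limit or range.

## Working session

There is one attempt and no reset: what is moved stays moved. The work goes in short steps, Python scripts to look and compute and a tool call to move; the robot and the scene stay as the last step left them, time stands still between calls to the robot, and variables do not carry over. Pictures are saved under pics/ and viewed, at most 14 in all, crops included, and the job is handed in when it is done.

Besides the shell and the picture viewer there is one more tool, called after "Request:" as a command line: name --argument value ..., lists and objects as JSON in quotes. arm_command: Moves the arm, as the interface text tells. Its arguments: {"type":"object","properties":{"targets":{"type":"array","items":{"type":"number"}},"newtons":{"type":"number"}},"required":["targets"]}

```bash
ls; mkdir -p pics; cat > h.py <<'E'
import numpy as np, cv2
from plant import ctrl
from scipy.spatial.transform import Rotation as R
def rot(o):
    o=np.array(o,float)
    return o if o.shape==(3,3) else R.from_rotvec(o).as_matrix()
def ray(p,uv):
    f=p['pixels'].shape[0]/2/np.tan(np.radians(p['vfov'])/2)
    d=rot(p['orientation'])@np.array([(uv[0]-p['cx'])/f,(uv[1]-p['cy'])/f,1.])
    return np.array(p['xyz']),d
def at_z(p,uv,z):
    c,d=ray(p,uv); return c+d*(z-c[2])/d[2]
def proj(p,x):
    f=p['pixels'].shape[0]/2/np.tan(np.radians(p['vfov'])/2)
    q=rot(p['orientation']).T@(np.array(x)-p['xyz']); return np.array([p['cx']+f*q[0]/q[2],p['cy']+f*q[1]/q[2]])
E
python3 - <<'E'
from h import *
print(ctrl.observe(), ctrl.finger_overhang)
Z=dict(flange_red_mid=.05,flange_yellow_mid=.05,flange_blue_mid=.05,protector_red=0,protector_yellow=0,protector_blue=0,lid_bar=.04,hinge=.021,bare_mid=.017)
for n in('top','side'):
    p=ctrl.snapshot(n); cv2.imwrite(f'pics/{n}0.png',cv2.resize(p['pixels'],(768,576)))
    print(n,p['vfov'],p['cx'],p['cy'],p['xyz'],p['orientation'])
    for k,z in Z.items():
        for r in ctrl.place_of(p,k)[:4]: print(k,round(r['score'],2),np.round(r['at'],1),np.round(at_z(p,r['at'],z),4))
E
```

```text
pics
{'time': 0.0, 'joints': array([ 1.14241035e+00,  3.51236895e-01,  1.65243591e+00,  1.92991283e-05,
        1.13912716e+00, -8.45870218e-02]), 'joint_vel': array([ 0.001589  , -0.00025853,  0.00087488, -0.0008066 ,  0.00047244,
        0.00040272]), 'joint_efforts': array([-8.70939439e-04, -5.06093180e+01, -2.91413122e+01, -1.30636777e-04,
        4.48265928e-03,  2.38104286e-05]), 'tcp_pos': array([0.18521795, 0.51753453, 0.24975357]), 'tcp_rot': array([-5.37339560e-01, -3.09496954e+00,  1.82723024e-03]), 'ft_force': array([-0.20656165, -0.1565093 ,  0.26494242]), 'wrist_torque': array([ 0.02947292, -0.03783762,  0.03542531]), 'finger_force': 0.0, 'width': 1.0029088835108544} 0.019
top 53.872785194337155 253.4869055511584 193.82776754402698 [0.37872317 0.02414206 1.20869098] [-2.10373261  2.14914003 -0.20156279]
flange_red_mid 0.57 [161.3 246.8] [0.4374 0.3003 0.05  ]
flange_yellow_mid 0.86 [125.8 181.3] [0.6436 0.4163 0.05  ]
flange_yellow_mid 0.78 [172.5 146.2] [0.7553 0.272  0.05  ]
flange_yellow_mid 0.71 [174.3 192.6] [0.6042 0.2637 0.05  ]
flange_blue_mid 0.96 [246.5 219.9]
[... 583 characters left out ...]
0.4425 0.3002 0.05  ]
flange_yellow_mid 0.96 [233.1 147.1] [0.7495 0.2929 0.05  ]
flange_yellow_mid 0.83 [209.7 161.7] [0.6268 0.2838 0.05  ]
flange_yellow_mid 0.62 [195.5 146.7] [0.6548 0.3981 0.05  ]
flange_blue_mid 0.7 [237.6 209.6] [0.5197 0.031  0.05  ]
flange_blue_mid 0.48 [366.5 304.5] [ 0.4983 -0.415   0.05  ]
protector_red 0.8 [320.1 243.6] [ 0.6189 -0.2051  0.    ]
protector_yellow 0.92 [366.1 303.4] [ 0.5359 -0.4027  0.    ]
protector_blue 0.97 [280.7 281.9] [ 0.4397 -0.21    0.    ]
lid_bar 0.87 [207. 224.] [0.4226 0.0591 0.04  ]
hinge 0.61 [258.  207.9] [0.5905 0.014  0.021 ]
bare_mid 0.75 [283.3 285.5] [ 0.4259 -0.2295  0.017 ]
bare_mid 0.72 [155.2 170.2] [0.4865 0.4247 0.017 ]
```

View pics/top0.png

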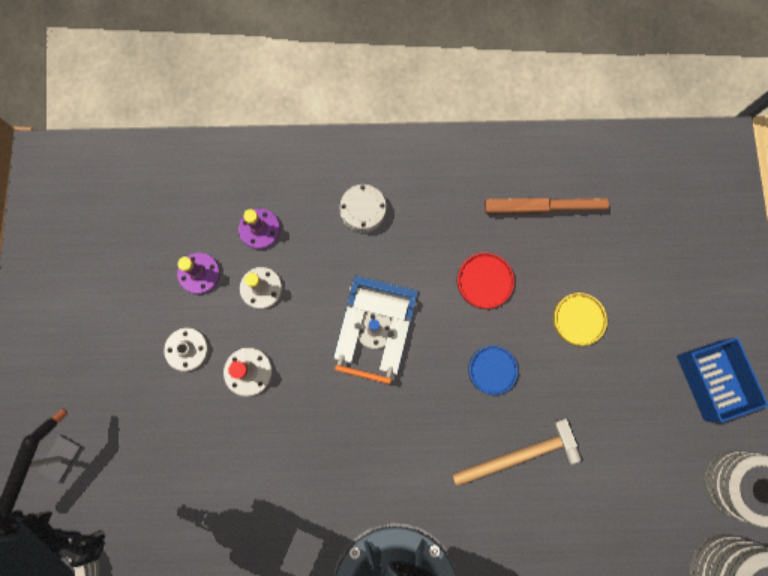

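View pics/side0.png

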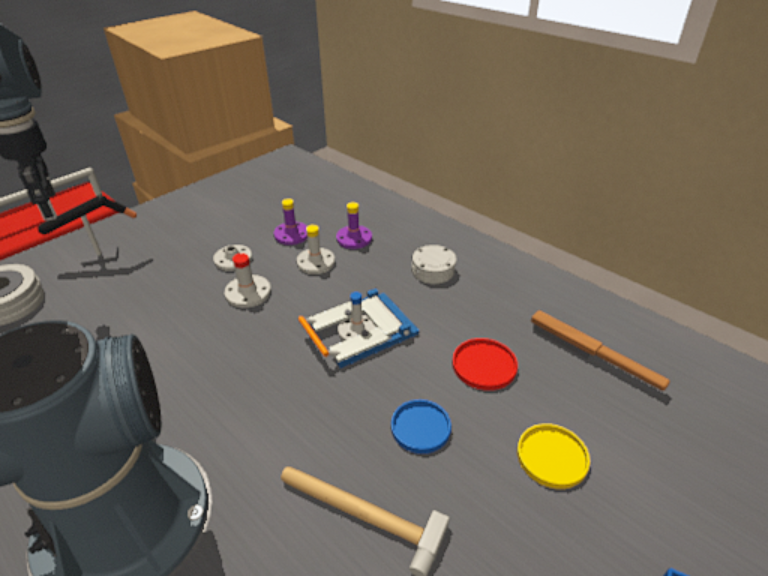

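The top view shows the blue flange in the fixture (375,326), the steel yellow flange at (262,287), the red flange at (245,370) and the dishes at (486,281), (581,319) and (494,371). The two with purple discs are decoys. Next I refine positions by colour.

```bash
cat >> h.py <<'E'
HUE=dict(red=[(0,6),(174,180)],yellow=[(22,34)],blue=[(100,118)],orange=[(7,16)])
def blobs(p,c,amin=15):
    hsv=cv2.cvtColor(p['pixels'],cv2.COLOR_BGR2HSV); m=np.zeros(hsv.shape[:2],np.uint8)
    for a,b in HUE[c]: m|=cv2.inRange(hsv,(a,150,70),(b,255,255))
    n,l,s,ce=cv2.connectedComponentsWithStats(m)
    return [(s[i],ce[i],l==i) for i in range(1,n) if s[i][4]>=amin]
def near(p,c,xyz,tol=25):
    B=[(np.linalg.norm(b[1]-proj(p,xyz)),b) for b in blobs(p,c)]
    B=[b for b in B if b[0]<tol]
    return min(B,key=lambda b:b[0])[1] if B else None
def fit(m):  # hull ellipse centre
    c=max(cv2.findContours(m.astype(np.uint8),cv2.RETR_EXTERNAL,cv2.CHAIN_APPROX_NONE)[0],key=len)
    return cv2.fitEllipse(cv2.convexHull(c))[0]
def tri(ps,uvs):
    A=np.zeros((3,3));b=np.zeros(3)
    for p,u in zip(ps,uvs):
        c,d=ray(p,u); d=d/np.linalg.norm(d); P=np.eye(3)-np.outer(d,d); A+=P;b+=P@c
    return np.linalg.solve(A,b)
E
python3 - <<'E'
from h import *
ps=[ctrl.snapshot('top'),ctrl.snapshot('side')]
G=dict(capred=('red',[.44,.30,.092]),capyel=('yellow',[.612,.272,.092]),capblue=('blue',[.5176,.0316,.092]),
 dred=('red',[.62,-.21,.012]),dyel=('yellow',[.532,-.401,.012]),dblue=('blue',[.436,-.217,.012]),bar=('orange',[.4255,.0565,.04]))
for k,(c,x) in G.items():
    uv=[];
    for p in ps:
        b=near(p,c,x)
        if b is None: print(k,'none'); continue
        u=fit(b[2]) if k[0]=='d' else b[1]; uv.append(u)
        print(k,b[0],np.round(u,1),np.round(at_z(p,u,x[2]),4))
    if len(uv)==2: print('   tri',np.round(tri(ps,uv),4))
    if k=='bar':
        for p in ps:
            b=near(p,c,x); ys,xs=np.nonzero(b[2]); w=np.array([at_z(p,(a,q),.04)[:2] for a,q in zip(xs,ys)])
            w=w-w.mean(0); v=np.linalg.svd(w)[2][0]; print('bar dir',np.degrees(np.arctan2(v[1],v[0])))
E
```

```text
capred [152 240  13  12 110] [158.1 246. ] [0.4377 0.2997 0.092 ]
capred [155 169  11  10  87] [160.2 173.2] [0.4384 0.3014 0.092 ]
   tri [0.4375 0.2993 0.0936]
capyel [164 183   8   8  50] [167.8 186.2] [0.616  0.2748 0.092 ]
capyel [205 150   7   8  52] [208.  153.5] [0.6179 0.2767 0.092 ]
   tri [0.6157 0.2742 0.0941]
capblue [246 213   7   7  34] [249.  216.1] [0.5201 0.0319 0.092 ]
capblue [234 195   7   8  48] [237.1 198.3] [0.5218 0.0332 0.092 ]
   tri [0.5201 0.0317 0.0938]
dred [ 305  168   38   38 1107] [323.5 186.6] [ 0.6212 -0.2105  0.012 ]
dred [ 302  226   43   34 1181] [322.8 242.3] [ 0.6184 -0.2133  0.012 ]
   tri [ 0.622  -0.2113  0.0076]
dyel [370 195  35  36 946] [386.6 212.5] [ 0.5325 -0.4073  0.012 ]
dyel [ 345  283   48   43 1599] [368.5 303.7] [ 0.5307 -0.4097  0.012 ]
   tri [ 0.5331 -0.4088  0.0083]
dblue [313 231  32  32 811] [328.6 246.6] [ 0.4287 -0.2157  0.012 ]
dblue [ 261  267   40   35 1104] [280.3 283.9] [ 0.4272 -0.2188  0.012 ]
   tri [ 0.4292 -0.2168  0.0081]
bar [223 243  38  13 151] [241.8 249.2] [0.4253 0.0561 0.04  ]
bar [199 211  20  27  46] [208.9 225.8] [0.4214 0.0493 0.04  ]
   tri [0.4259 0.0562 0.032 ]
bar dir -105.54312466192627
bar dir -103.82467759314262
```

Request:
arm_command --targets '[0,0,0,0,0,0.0297,100,0,0,0,0,0,0.0297,100,0,0,0,0,0,0.0297,100,0,0,0,0,0,0.0297,100]'

```text
time: 1.6
tcp_pos: [0.1853, 0.5178, 0.2503]
tcp_rot: [-1.637, -2.681, 0.0]
ft_force: [-0.1, -0.4, -0.4]
width: 0.998
finger_force: 0.0
```

Request:
arm_command --targets '[0,0,0,0,0,0.0297,100,0,0,0,0,0,0.0297,100,0,0,0,0,0,0.0297,100,0,0,0,0,0,0.0297,100]'

```text
time: 2.1
tcp_pos: [0.1853, 0.5178, 0.2503]
tcp_rot: [2.502, 1.9, -0.0]
ft_force: [-0.1, 0.4, -0.7]
width: 0.997
finger_force: 0.0
```

```bash
cat >> h.py <<'E'
def go(*tgts):
    s=ctrl.observe(); T=R.from_rotvec(s['tcp_rot']).as_matrix(); c=np.array(s['tcp_pos'])
    y=T[:,1]; print('t',round(s['time'],2),'tcp',np.round(c,4),'yaw',round(np.degrees(np.arctan2(y[1],y[0])),2),'tz',np.round(T[:,2],3),'w',round(s['width'],3),'ff',round(s['finger_force'],1),'F',np.round(s['ft_force'],1),'q',np.round(s['joints'],2))
    for t in tgts:
        u=T.T@(np.array(t)-c)/.02; n=int(np.ceil(np.abs(u).max()-.02)); print('->',t,'total',np.round(u,2),'rows',n,'each',np.round(u/max(n,1),3)); c=np.array(t)
E
python3 -c "
from h import *
go([.4255,.056,.25],[.4255,.056,.04])"
```

```text
t 2.1 tcp [0.1853 0.5178 0.2503] yaw -15.59 tz [-0. -0. -1.] w 0.997 ff 0.0 F [-0.1  0.4 -0.7] q [1.14 0.35 1.65 0.   1.14 1.41]
-> [0.4255, 0.056, 0.25] total [-1.901e+01  1.777e+01  1.000e-02] rows 19 each [-1.001e+00  9.350e-01  1.000e-03]
-> [0.4255, 0.056, 0.04] total [ 0.   0.  10.5] rows 11 each [0.    0.    0.955]
```

Request:
arm_command --targets '[-0.95,0.888,0,0,0,0,40,-0.95,0.888,0,0,0,0,40,-0.95,0.888,0,0,0,0,40,-0.95,0.888,0,0,0,0,40,-0.95,0.888,0,0,0,0,40]'

```text
time: 2.72
tcp_pos: [0.2464, 0.4021, 0.2504]
tcp_rot: [-2.496, -1.907, -0.0]
ft_force: [1.0, -0.1, -0.0]
width: 0.399
finger_force: 0.0
```

Request:
arm_command --targets '[-0.95,0.888,0,0,0,0,40,-0.95,0.888,0,0,0,0,40,-0.95,0.888,0,0,0,0,40,-0.95,0.888,0,0,0,0,40,-0.95,0.888,0,0,0,0,40]'

```text
time: 3.35
tcp_pos: [0.3071, 0.2871, 0.2504]
tcp_rot: [2.496, 1.907, 0.001]
ft_force: [-0.3, 0.4, 0.1]
width: 0.398
finger_force: 0.0
```

Request:
arm_command --targets '[-0.95,0.888,0,0,0,0,40,-0.95,0.888,0,0,0,0,40,-0.95,0.888,0,0,0,0,40,-0.95,0.888,0,0,0,0,40,-0.95,0.888,0,0,0,0,40]'

```text
time: 3.98
tcp_pos: [0.3679, 0.1721, 0.2504]
tcp_rot: [2.496, 1.907, 0.001]
ft_force: [-0.7, -0.8, -0.0]
width: 0.403
finger_force: 0.0
```

Request:
arm_command --targets '[-0.95,0.888,0,0,0,0,40,-0.95,0.888,0,0,0,0,40,-0.95,0.888,0,0,0,0,40,-0.95,0.888,0,0,0,0,40,-0.95,0.888,0,0,0,0,40]'

```text
time: 4.6
tcp_pos: [0.4286, 0.057, 0.2504]
tcp_rot: [2.496, 1.907, 0.0]
ft_force: [-0.2, 0.3, -0.1]
width: 0.402
finger_force: 0.0
```

Request:
arm_command --targets '[0,0,1,0,0,0,40,0,0,1,0,0,0,40,0,0,1,0,0,0,40,0,0,1,0,0,0,40,0,0,1,0,0,0,40]'

```text
time: 5.22
tcp_pos: [0.4283, 0.0578, 0.1498]
tcp_rot: [2.496, 1.907, 0.0]
ft_force: [0.6, 0.6, 0.1]
width: 0.4
finger_force: 0.0
```

```bash
python3 -c "
from h import *
go([.4255,.056,.04])
p=ctrl.snapshot('side'); cv2.imwrite('pics/s1.png',cv2.resize(p['pixels'][140:300,150:350],(800,640))[:600])"
```

```text
t 5.22 tcp [0.4283 0.0578 0.1498] yaw -15.23 tz [ 0. -0. -1.] w 0.4 ff 0.0 F [0.6 0.6 0.1] q [ 0.03  0.29  2.04 -0.    0.81  0.29]
-> [0.4255, 0.056, 0.04] total [-0.13 -0.11  5.49] rows 6 each [-0.021 -0.019  0.915]
```

View pics/s1.png

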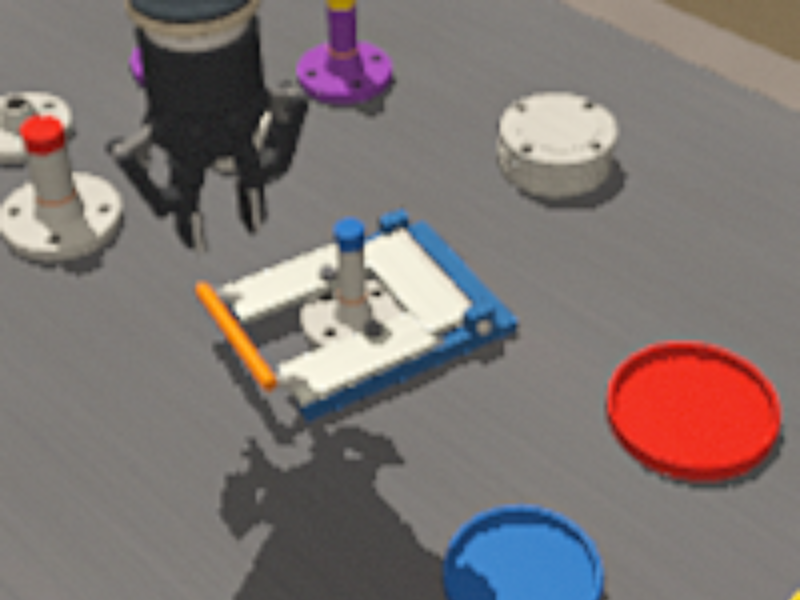

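The gripper hangs above the bar, with its fingers straddling it along the hinge's x. Next: descend and grip.

Request:
arm_command --targets '[-0.02,-0.02,0.92,0,0,0,40,-0.02,-0.02,0.92,0,0,0,40,-0.02,-0.02,0.92,0,0,0,40,-0.02,-0.02,0.92,0,0,0,40,-0.02,-0.02,0.92,0,0,0,40]'

```text
time: 5.9
tcp_pos: [0.4261, 0.0564, 0.0582]
tcp_rot: [2.496, 1.907, 0.001]
ft_force: [1.1, 1.2, -0.0]
width: 0.398
finger_force: 0.0
```

Request:
arm_command --targets '[-0.02,-0.02,0.9,0,0,0,40,0,0,0,0,0,0,0,0,0,0,0,0,0,0,0,0,0,0,0,0,0]' --newtons 30

```text
time: 6.4
tcp_pos: [0.4264, 0.0559, 0.0413]
tcp_rot: [2.495, 1.906, 0.003]
ft_force: [2.7, -4.3, -2.6]
width: 0.127
finger_force: 29.5
```

```bash
python3 -c "
from h import *
go()
s=ctrl.observe();c=np.array(s['tcp_pos']);T=R.from_rotvec(s['tcp_rot']).as_matrix()
a=T[:,1].copy();a[2]=0;a/=np.linalg.norm(a)
h=c+a*.170;h[2]=.021;print('hinge',h)
r=.1711;f0=np.arctan2(19,170);k=0
prev=c
N=18
for i in range(1,N+1):
    f=f0+np.radians(108)*i/N
    x=h-a*r*np.cos(f);x[2]=.021+r*np.sin(f)
    print(i,np.round(T.T@(x-prev)/.02,2),np.round(x,3));prev=x
"
```

```text
t 6.4 tcp [0.4264 0.0559 0.0413] yaw -15.23 tz [ 0.002 -0.    -1.   ] w 0.127 ff 29.5 F [ 2.7 -4.3 -2.6] q [ 0.02  0.51  2.09 -0.    0.54  0.29]
hinge [0.59044695 0.0112036  0.021     ]
1 [ 0.    0.15 -0.82] [0.429 0.055 0.058]
2 [ 0.    0.24 -0.86] [0.434 0.054 0.075]
3 [ 0.    0.33 -0.83] [0.44  0.052 0.092]
4 [ 0.    0.41 -0.79] [0.448 0.05  0.108]
5 [ 0.    0.49 -0.75] [0.458 0.047 0.122]
6 [ 0.    0.57 -0.69] [0.468 0.044 0.136]
7 [ 0.    0.64 -0.63] [0.481 0.041 0.149]
8 [ 0.    0.7  -0.56] [0.494 0.037 0.16 ]
9 [ 0.    0.76 -0.48] [0.509 0.033 0.17 ]
10 [ 0.   0.8 -0.4] [0.524 0.029 0.178]
11 [ 0.    0.84 -0.31] [0.54  0.025 0.184]
12 [ 0.    0.87 -0.22] [0.557 0.02  0.189]
13 [ 0.    0.89 -0.13] [0.574 0.016 0.191]
14 [ 0.    0.89 -0.04] [0.592 0.011 0.192]
15 [-0.    0.89  0.05] [0.609 0.006 0.191]
16 [-0.    0.88  0.15] [0.626 0.002 0.188]
17 [-0.    0.86  0.24] [ 0.642 -0.003  0.183]
18 [-0.    0.83  0.33] [ 0.659 -0.007  0.177]
```

Request:
arm_command --targets '[0,0.15,-0.82,0,0,0,0,0,0.24,-0.86,0,0,0,0,0,0.33,-0.83,0,0,0,0,0,0.41,-0.79,0,0,0,0,0,0.49,-0.75,0,0,0,0]'

```text
time: 7.02
tcp_pos: [0.4554, 0.0479, 0.1225]
tcp_rot: [-2.495, -1.906, 0.003]
ft_force: [-4.5, 2.9, -1.4]
width: 0.128
finger_force: 29.2
```

Request:
arm_command --targets '[0,0.57,-0.69,0,0,0,0,0,0.64,-0.63,0,0,0,0,0,0.7,-0.56,0,0,0,0,0,0.76,-0.48,0,0,0,0,0,0.8,-0.4,0,0,0,0]'

```text
time: 7.65
tcp_pos: [0.523, 0.0296, 0.1793]
tcp_rot: [-2.495, -1.907, 0.001]
ft_force: [-9.4, 1.7, 15.1]
width: 0.127
finger_force: 31.3
```

Request:
arm_command --targets '[0,0.84,-0.31,0,0,0,0,0,0.87,-0.22,0,0,0,0,0,0.89,-0.13,0,0,0,0,0,0.89,-0.04,0,0,0,0,0,0.89,0.05,0,0,0,0]'

```text
time: 8.28
tcp_pos: [0.6082, 0.0064, 0.191]
tcp_rot: [-2.496, -1.907, -0.0]
ft_force: [-1.2, 0.8, -0.3]
width: 0.125
finger_force: 31.5
```

Request:
arm_command --targets '[0,0.88,0.15,0,0,0,0,0,0.86,0.24,0,0,0,0,0,0.7,0.26,0,0,0,0,0,0,0,0,0,0,0]'

```text
time: 8.78
tcp_pos: [0.6561, -0.0067, 0.1772]
tcp_rot: [2.495, 1.906, 0.002]
ft_force: [1.6, -0.8, 4.7]
width: 0.124
finger_force: 32.6
```

```bash
python3 -c "
from h import *
go()
p=ctrl.snapshot('side'); cv2.imwrite('pics/s2.png',cv2.resize(p['pixels'][80:260,150:390],(800,600)))"
```

```text
t 8.78 tcp [ 0.6561 -0.0067  0.1772] yaw -15.24 tz [ 0.002 -0.    -1.   ] w 0.124 ff 32.6 F [ 1.6 -0.8  4.7] q [-0.08  0.62  1.42 -0.    1.1   0.18]
```

View pics/s2.png

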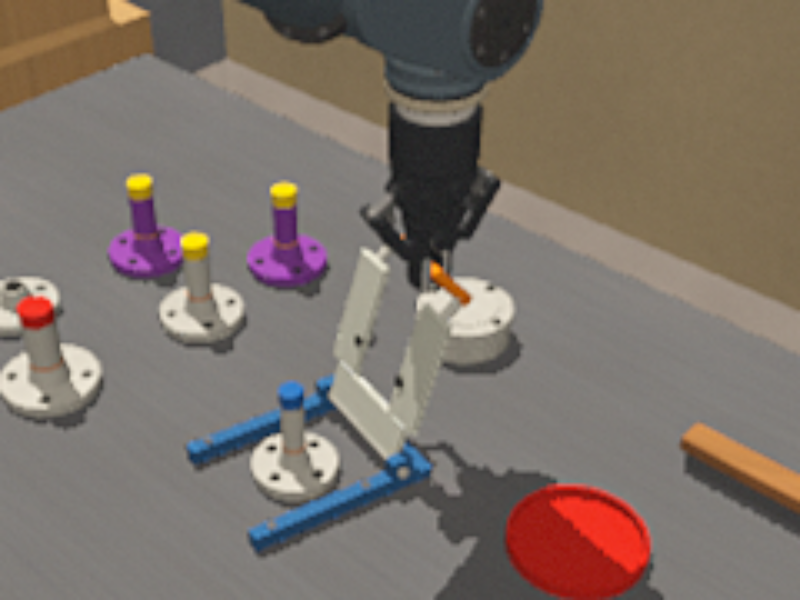

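The lid is past upright in the gripper (bar around (450,280) in the crop), and the blue flange stands free. Next: release and rise.

Request:
arm_command --targets '[0,0,0,0,0,0,40,0,0,0,0,0,0,40,0,0,0,0,0,0,40,0,0,-0.5,0,0,0,40]'

```text
time: 9.32
tcp_pos: [0.6546, -0.0064, 0.1861]
tcp_rot: [-2.495, -1.907, 0.002]
ft_force: [0.6, 0.1, 0.4]
width: 0.401
finger_force: 0.0
```

Request:
arm_command --targets '[0,0,-0.6,0,0,0,40,0,0,-1,0,0,0,40,0,0,-1,0,0,0,40,0,0,-1,0,0,0,40]'

```text
time: 9.82
tcp_pos: [0.6552, -0.0064, 0.2602]
tcp_rot: [2.496, 1.907, 0.001]
ft_force: [0.0, 0.3, 0.8]
width: 0.402
finger_force: 0.0
```

```bash
python3 -c "
from h import *
go([.520,.032,.26],[.520,.032,.077],[.520,.032,.20],[.429,-.217,.2],[.429,-.217,.082])
ps=[ctrl.snapshot('top'),ctrl.snapshot('side')]
for p in ps:
  for r in ctrl.place_of(p,'lid_bar')[:2]: print(r)
h=np.array([.5904,.0112,.021]);
for th in (95,100,110):
  f=np.radians(th+6.4); d=-.1711*np.cos(f); x=h+[.965*d,-.262*d,.1711*np.sin(f)]; print(th,[np.round(proj(p,x),1) for p in ps])
"
```

```text
t 9.82 tcp [ 0.6552 -0.0064  0.2602] yaw -15.23 tz [ 0.001 -0.    -1.   ] w 0.402 ff 0.0 F [0.  0.3 0.8] q [-0.08  0.54  1.34 -0.    1.26  0.18]
-> [0.52, 0.032, 0.26] total [ 0.08 -7.03  0.  ] rows 8 each [ 0.01  -0.878  0.001]
-> [0.52, 0.032, 0.077] total [-0.   -0.01  9.15] rows 10 each [-0.    -0.001  0.915]
-> [0.52, 0.032, 0.2] total [ 0.    0.01 -6.15] rows 7 each [ 0.     0.001 -0.879]
-> [0.429, -0.217, 0.2] total [-13.21  -1.12  -0.  ] rows 14 each [-0.943 -0.08  -0.   ]
-> [0.429, -0.217, 0.082] total [-0.   -0.01  5.9 ] rows 6 each [-0.    -0.001  0.983]
{'at': [277.3, 160.2], 'score': 0.65}
95 [array([258.6, 174.6]), array([268.7, 160.6])]
100 [array([259.8, 170. ]), array([273. , 160.2])]
110 [array([262.1, 161.7]), array([280.8, 160.4])]
```

Request:
arm_command --targets '[0.01,-0.88,0,0,0,0,55,0.01,-0.88,0,0,0,0,55,0.01,-0.88,0,0,0,0,55,0.01,-0.88,0,0,0,0,55,0.01,-0.88,0,0,0,0,55]'

```text
time: 10.65
tcp_pos: [0.5695, 0.0178, 0.2575]
tcp_rot: [-2.496, -1.907, 0.002]
ft_force: [0.2, -0.5, 0.1]
width: 0.55
finger_force: 0.0
```

Request:
arm_command --targets '[0.01,-0.88,0,0,0,0,55,0.01,-0.88,0,0,0,0,55,0.01,-0.88,0,0,0,0,55,0,0,1,0,0,0,55,0,0,1,0,0,0,55]'

```text
time: 11.28
tcp_pos: [0.5192, 0.0322, 0.2174]
tcp_rot: [-2.496, -1.907, 0.001]
ft_force: [0.4, -0.9, 0.7]
width: 0.545
finger_force: 0.0
```

Request:
arm_command --targets '[0,0,1,0,0,0,55,0,0,1,0,0,0,55,0,0,1,0,0,0,55,0,0,0,0,0,0,55]'

```text
time: 11.78
tcp_pos: [0.5185, 0.0321, 0.1569]
tcp_rot: [-2.494, -1.906, 0.005]
ft_force: [0.5, 0.3, -0.3]
width: 0.548
finger_force: 0.0
```

```bash
python3 -c "
from h import *
go([.520,.032,.076])
p=ctrl.snapshot('side'); cv2.imwrite('pics/s3.png',cv2.resize(p['pixels'][110:260,170:370],(800,600)))"
```

```text
t 11.78 tcp [0.5185 0.0321 0.1569] yaw -15.23 tz [-0.004  0.    -1.   ] w 0.548 ff 0.0 F [ 0.5  0.3 -0.3] q [-0.03  0.42  1.81  0.    0.91  0.24]
-> [0.52, 0.032, 0.076] total [0.02 0.09 4.04] rows 5 each [0.003 0.017 0.809]
```

View pics/s3.png

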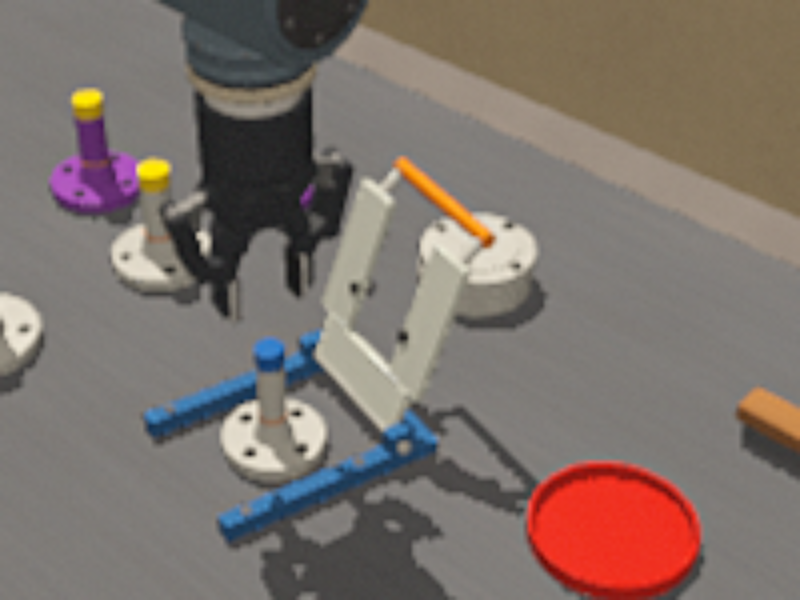

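The lid rests open on its stop (bar at (445,200)) and the fingers are over the blue cap with room to the lid. Next: descend, grip and lift.

Request:
arm_command --targets '[0,0.02,0.81,0,0,0,55,0,0.02,0.81,0,0,0,55,0,0.02,0.81,0,0,0,55,0,0.02,0.81,0,0,0,55,0,0.02,0.8,0,0,0,55]'

```text
time: 12.45
tcp_pos: [0.5215, 0.0316, 0.0765]
tcp_rot: [-2.496, -1.907, 0.0]
ft_force: [0.1, -0.5, 0.4]
width: 0.554
finger_force: 0.0
```

Request:
arm_command --targets '[0,0,0,0,0,0,0,0,0,0,0,0,0,0,0,0,0,0,0,0,0,0,0,0,0,0,0,0]' --newtons 50

```text
time: 12.95
tcp_pos: [0.5216, 0.0316, 0.0779]
tcp_rot: [2.496, 1.907, 0.0]
ft_force: [-0.4, 0.8, -5.3]
width: 0.245
finger_force: 48.9
```

Request:
arm_command --targets '[0,0,-0.5,0,0,0,0,0,0,-0.8,0,0,0,0,0,0,-1,0,0,0,0,0,0,-1,0,0,0,0,0,0,-1,0,0,0,0]'

```text
time: 13.58
tcp_pos: [0.5217, 0.0316, 0.1656]
tcp_rot: [2.496, 1.907, 0.001]
ft_force: [0.3, -0.4, -4.6]
width: 0.242
finger_force: 49.2
```

```bash
python3 -c "
from h import *
go([.429,-.217,.16],[.429,-.217,.085])"
```

```text
t 13.57 tcp [0.5217 0.0316 0.1656] yaw -15.23 tz [ 0.001 -0.    -1.   ] w 0.242 ff 49.2 F [ 0.3 -0.4 -4.6] q [-0.03  0.41  1.8  -0.    0.93  0.24]
-> [0.429, -0.217, 0.16] total [-13.21  -1.21   0.28] rows 14 each [-0.944 -0.086  0.02 ]
-> [0.429, -0.217, 0.085] total [-0.   -0.    3.75] rows 4 each [-0.    -0.001  0.937]
```

Request:
arm_command --targets '[-0.6,-0.05,0,0,0,0,0,-0.95,-0.09,0,0,0,0,0,-0.95,-0.09,0,0,0,0,0,-0.95,-0.09,0,0,0,0,0,-0.95,-0.09,0,0,0,0,0]'

```text
time: 14.2
tcp_pos: [0.4899, -0.0527, 0.1634]
tcp_rot: [-2.497, -1.906, 0.001]
ft_force: [0.5, 0.1, -4.6]
width: 0.242
finger_force: 49.3
```

Request:
arm_command --targets '[-0.95,-0.09,0,0,0,0,0,-0.95,-0.09,0,0,0,0,0,-0.95,-0.09,0,0,0,0,0,-0.95,-0.09,0,0,0,0,0,-0.95,-0.09,0,0,0,0,0]'

```text
time: 14.82
tcp_pos: [0.4561, -0.1418, 0.1635]
tcp_rot: [-2.497, -1.906, 0.0]
ft_force: [0.4, -0.1, -5.1]
width: 0.243
finger_force: 49.3
```

Request:
arm_command --targets '[-0.95,-0.09,0,0,0,0,0,-0.95,-0.09,0,0,0,0,0,-0.95,-0.09,0,0,0,0,0,-0.26,-0.09,0.5,0,0,0,0,0,0,1,0,0,0,0]'

```text
time: 15.45
tcp_pos: [0.4333, -0.1991, 0.1332]
tcp_rot: [2.497, 1.906, 0.001]
ft_force: [0.4, -0.1, -4.9]
width: 0.241
finger_force: 49.3
```

Request:
arm_command --targets '[0,0,0.9,0,0,0,0,0,0,0,0,0,0,0]'

```text
time: 15.7
tcp_pos: [0.4326, -0.198, 0.1142]
tcp_rot: [-2.494, -1.905, 0.002]
ft_force: [0.2, -0.2, -5.2]
width: 0.242
finger_force: 49.6
```

```bash
python3 -c "
from h import *
go([.429,-.217,.083])
p=ctrl.snapshot('side'); cv2.imwrite('pics/s4.png',cv2.resize(p['pixels'][190:340,190:390],(800,600)))"
```

```text
t 15.7 tcp [ 0.4326 -0.198   0.1142] yaw -15.24 tz [-0.003  0.002 -1.   ] w 0.242 ff 49.6 F [ 0.2 -0.2 -5.2] q [-0.53  0.42  1.95  0.    0.77 -0.26]
-> [0.429, -0.217, 0.083] total [-0.96  0.08  1.56] rows 2 each [-0.481  0.041  0.779]
```

View pics/s4.png

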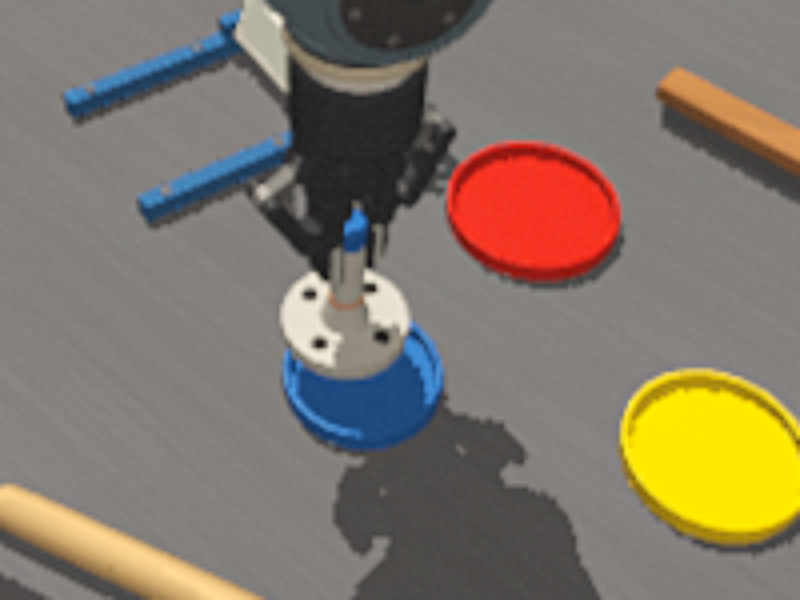

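The blue flange hangs upright, about 19 mm short of the dish centre, as the numbers say. I correct this and lower it.

Request:
arm_command --targets '[-0.96,0.08,0,0,0,0,0,0,0,0,0,0,0,0,0,0,0.6,0,0,0,0,0,0,0.5,0,0,0,0,0,0,0.2,0,0,0,0]'

```text
time: 16.38
tcp_pos: [0.4298, -0.217, 0.0887]
tcp_rot: [-2.495, -1.907, 0.001]
ft_force: [0.4, -0.4, -5.2]
width: 0.241
finger_force: 49.6
```

Request:
arm_command --targets '[0,0,0.15,0,0,0,0,0,0,0.1,0,0,0,0,0,0,0,0,0,0,0]'

```text
time: 16.75
tcp_pos: [0.4302, -0.2176, 0.0847]
tcp_rot: [2.496, 1.907, 0.0]
ft_force: [-0.1, -1.3, -3.8]
width: 0.24
finger_force: 49.6
```

```bash
python3 -c "
from h import *
go([.429,-.217,.083])"
```

```text
t 16.75 tcp [ 0.4302 -0.2176  0.0847] yaw -15.23 tz [ 0. -0. -1.] w 0.24 ff 49.6 F [-0.1 -1.3 -3.8] q [-0.56  0.48  1.95  0.    0.71 -0.3 ]
-> [0.429, -0.217, 0.083] total [ 0.01 -0.06  0.09] rows 1 each [ 0.011 -0.063  0.085]
```

Request:
arm_command --targets '[0,0,0.06,0,0,0,0,0,0,0.03,0,0,0,0,0,0,0,0,0,0,0]'

```text
time: 17.12
tcp_pos: [0.4301, -0.2175, 0.0829]
tcp_rot: [2.496, 1.907, -0.0]
ft_force: [-0.9, -0.1, -5.6]
width: 0.243
finger_force: 49.6
```

Request:
arm_command --targets '[0,0,0,0,0,0,30,0,0,0,0,0,0,55,0,0,0,0,0,0,55,0,0,-0.7,0,0,0,55,0,0,-1,0,0,0,55]'

```text
time: 17.75
tcp_pos: [0.43, -0.2175, 0.1178]
tcp_rot: [-2.496, -1.907, 0.0]
ft_force: [0.1, -0.3, -0.1]
width: 0.553
finger_force: 0.0
```

Request:
arm_command --targets '[0,0,-1,0,0,0,55,0,0,-1,0,0,0,55,0,0,-1,0,0,0,55,0,0,-1,0,0,0,55,0,0,-1,0,0,0,55]'

```text
time: 18.38
tcp_pos: [0.4301, -0.2175, 0.2186]
tcp_rot: [2.496, 1.907, 0.0]
ft_force: [-0.2, 0.1, -0.3]
width: 0.546
finger_force: 0.0
```

```bash
python3 -c "
from h import *
go([.4376,.2997,.23],[.4376,.2997,.077])
p=ctrl.snapshot('side'); cv2.imwrite('pics/s5.png',cv2.resize(p['pixels'][190:340,190:390],(800,600)))"
```

```text
t 18.38 tcp [ 0.4301 -0.2175  0.2186] yaw -15.23 tz [ 0.001 -0.001 -1.   ] w 0.546 ff 0.0 F [-0.2  0.1 -0.3] q [-0.56  0.27  1.86 -0.    1.02 -0.3 ]
-> [0.4376, 0.2997, 0.23] total [25.05 -6.43 -0.58] rows 26 each [ 0.964 -0.247 -0.022]
-> [0.4376, 0.2997, 0.077] total [ 0.   -0.01  7.65] rows 8 each [ 0.    -0.001  0.956]
```

View pics/s5.png

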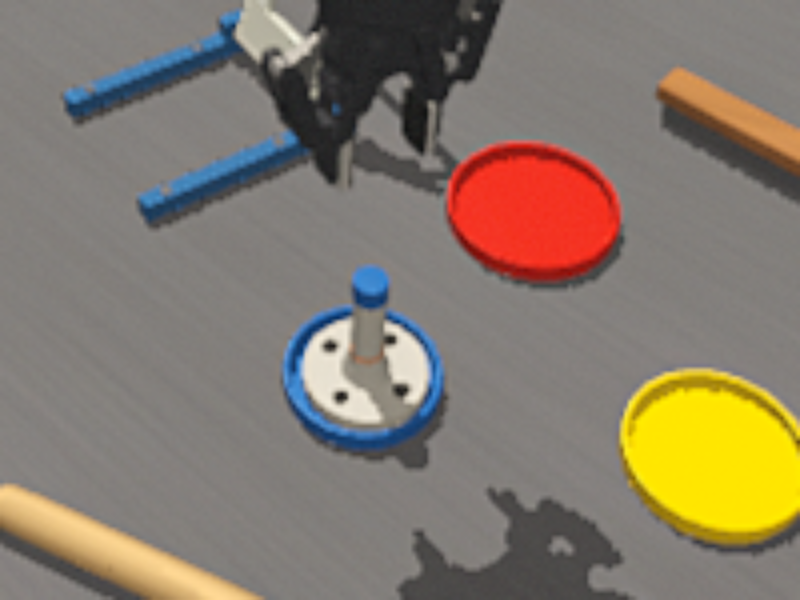

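The blue flange sits fully down inside its rim at (365,370). Next is red.

Request:
arm_command --targets '[0.96,-0.25,0,0,0,0,75,0.96,-0.25,0,0,0,0,75,0.96,-0.25,0,0,0,0,75,0.96,-0.25,0,0,0,0,75,0.96,-0.25,0,0,0,0,75]'

```text
time: 19.05
tcp_pos: [0.4307, -0.1163, 0.2162]
tcp_rot: [-2.495, -1.908, 0.001]
ft_force: [0.2, 0.1, -0.0]
width: 0.753
finger_force: 0.0
```

Request:
arm_command --targets '[0.96,-0.25,0,0,0,0,75,0.96,-0.25,0,0,0,0,75,0.96,-0.25,0,0,0,0,75,0.96,-0.25,0,0,0,0,75,0.96,-0.25,0,0,0,0,75]'

```text
time: 19.68
tcp_pos: [0.4315, -0.0173, 0.2163]
tcp_rot: [-2.495, -1.908, 0.001]
ft_force: [1.3, -0.5, 0.6]
width: 0.749
finger_force: 0.0
```

Request:
arm_command --targets '[0.96,-0.25,0,0,0,0,75,0.96,-0.25,0,0,0,0,75,0.96,-0.25,0,0,0,0,75,0.96,-0.25,0,0,0,0,75,0.96,-0.25,0,0,0,0,75]'

```text
time: 20.3
tcp_pos: [0.4323, 0.0817, 0.2163]
tcp_rot: [-2.495, -1.908, 0.002]
ft_force: [-0.2, -0.2, -0.6]
width: 0.747
finger_force: 0.0
```

Request:
arm_command --targets '[0.96,-0.25,0,0,0,0,75,0.96,-0.25,0,0,0,0,75,0.96,-0.25,0,0,0,0,75,0.96,-0.25,0,0,0,0,75,0.96,-0.25,0,0,0,0,75]'

```text
time: 20.92
tcp_pos: [0.4332, 0.1807, 0.2162]
tcp_rot: [-2.495, -1.908, 0.002]
ft_force: [0.6, 0.2, -0.2]
width: 0.749
finger_force: 0.0
```

Request:
arm_command --targets '[0.96,-0.25,0,0,0,0,75,0.96,-0.25,0,0,0,0,75,0.96,-0.25,0,0,0,0,75,0.96,-0.25,0,0,0,0,75,0.96,-0.25,0,0,0,0,75]'

```text
time: 21.55
tcp_pos: [0.4354, 0.2798, 0.2168]
tcp_rot: [-2.496, -1.908, 0.0]
ft_force: [-0.2, 0.3, 0.8]
width: 0.751
finger_force: 0.0
```

Request:
arm_command --targets '[0.96,-0.2,0,0,0,0,75,0,0,1,0,0,0,75,0,0,1,0,0,0,75,0,0,0,0,0,0,75]'

```text
time: 22.05
tcp_pos: [0.4363, 0.2982, 0.1758]
tcp_rot: [-2.496, -1.907, 0.004]
ft_force: [0.4, -0.1, 0.1]
width: 0.748
finger_force: 0.0
```

```bash
python3 -c "
from h import *
go([.4376,.2997,.077])
p=ctrl.snapshot('side'); cv2.imwrite('pics/s6.png',cv2.resize(p['pixels'][100:250,90:290],(800,600)))"
```

```text
t 22.05 tcp [0.4363 0.2982 0.1758] yaw -15.23 tz [-0.002 -0.001 -1.   ] w 0.748 ff 0.0 F [ 0.4 -0.1  0.1] q [0.51 0.41 1.78 0.   0.96 0.78]
-> [0.4376, 0.2997, 0.077] total [0.1  0.05 4.94] rows 5 each [0.02  0.01  0.988]
```

View pics/s6.png

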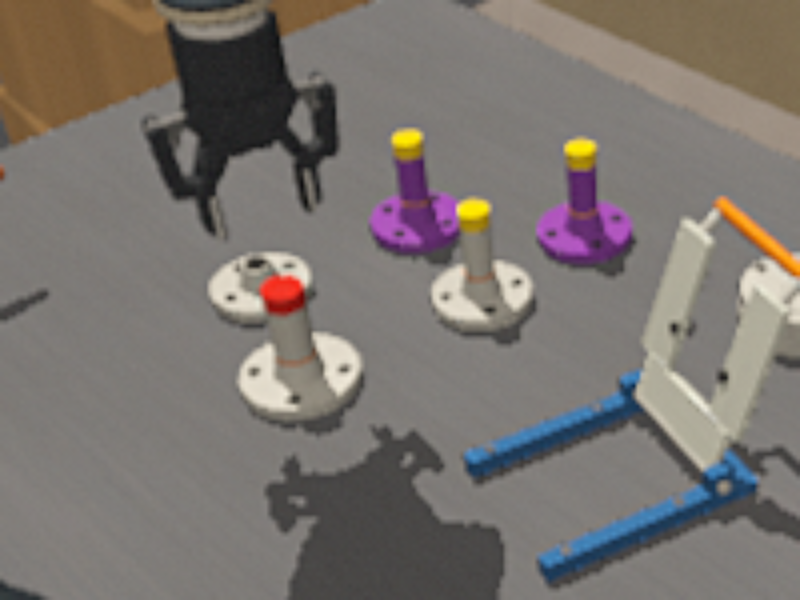

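The fingers are above the red cap at (283,295). Next: descend, grip at 80 N and lift.

Request:
arm_command --targets '[0.03,0.02,0.99,0,0,0,75,0.03,0.02,0.99,0,0,0,75,0.02,0,0.99,0,0,0,75,0.02,0,0.99,0,0,0,75,0,0,0.95,0,0,0,75]'

```text
time: 22.72
tcp_pos: [0.4389, 0.3003, 0.0791]
tcp_rot: [2.496, 1.907, 0.003]
ft_force: [0.3, 0.3, 0.4]
width: 0.753
finger_force: 0.0
```

Request:
arm_command --targets '[0,0,0,0,0,0,0,0,0,0,0,0,0,0,0,0,0,0,0,0,0,0,0,0,0,0,0,0]' --newtons 80

```text
time: 23.22
tcp_pos: [0.4385, 0.3001, 0.0799]
tcp_rot: [2.496, 1.907, 0.003]
ft_force: [-3.4, 0.8, 6.8]
width: 0.385
finger_force: 79.6
```

Request:
arm_command --targets '[0,0,-0.5,0,0,0,0,0,0,-0.8,0,0,0,0,0,0,-1,0,0,0,0,0,0,-1,0,0,0,0,0,0,-1,0,0,0,0]'

```text
time: 23.85
tcp_pos: [0.438, 0.2996, 0.1662]
tcp_rot: [2.496, 1.907, 0.0]
ft_force: [-0.3, -0.2, -8.0]
width: 0.388
finger_force: 80.2
```

```bash
python3 -c "
from h import *
go([.622,-.211,.3],[.622,-.211,.1])"
```

```text
t 23.85 tcp [0.438  0.2996 0.1662] yaw -15.24 tz [ 0.  0. -1.] w 0.388 ff 80.2 F [-0.3 -0.2 -8. ] q [ 0.51  0.42  1.78 -0.    0.94  0.78]
-> [0.622, -0.211, 0.3] total [-22.21  15.59  -6.69] rows 23 each [-0.966  0.678 -0.291]
-> [0.622, -0.211, 0.1] total [-0. -0. 10.] rows 10 each [-0. -0.  1.]
```

Request:
arm_command --targets '[-0.6,0.4,-1,0,0,0,0,-0.95,0.67,-1,0,0,0,0,-0.95,0.67,-1,0,0,0,0,-0.95,0.67,-1,0,0,0,0,-0.95,0.67,-1,0,0,0,0]'

```text
time: 24.48
tcp_pos: [0.4742, 0.1977, 0.2661]
tcp_rot: [2.496, 1.907, 0.0]
ft_force: [0.3, 1.0, -7.8]
width: 0.386
finger_force: 80.5
```

Request:
arm_command --targets '[-0.95,0.67,-1,0,0,0,0,-0.95,0.67,-0.7,0,0,0,0,-0.95,0.67,0,0,0,0,0,-0.95,0.67,0,0,0,0,0,-0.95,0.67,0,0,0,0,0]'

```text
time: 25.1
tcp_pos: [0.5138, 0.0885, 0.2994]
tcp_rot: [2.496, 1.907, -0.0]
ft_force: [0.3, 0.2, -7.9]
width: 0.386
finger_force: 80.6
```

Request:
arm_command --targets '[-0.95,0.67,0,0,0,0,0,-0.95,0.67,0,0,0,0,0,-0.95,0.67,0,0,0,0,0,-0.95,0.67,0,0,0,0,0,-0.95,0.67,0,0,0,0,0]'

```text
time: 25.72
tcp_pos: [0.5535, -0.0206, 0.2993]
tcp_rot: [-2.496, -1.907, 0.0]
ft_force: [0.2, 0.4, -7.8]
width: 0.388
finger_force: 80.6
```

Request:
arm_command --targets '[-0.95,0.67,0,0,0,0,0,-0.95,0.67,0,0,0,0,0,-0.95,0.67,0,0,0,0,0,-0.95,0.67,0,0,0,0,0,-0.95,0.67,0,0,0,0,0]'

```text
time: 26.35
tcp_pos: [0.594, -0.1306, 0.2986]
tcp_rot: [-2.496, -1.907, 0.0]
ft_force: [0.0, 0.3, -8.4]
width: 0.386
finger_force: 80.6
```

Request:
arm_command --targets '[-0.95,0.67,0,0,0,0,0,-0.95,0.67,0,0,0,0,0,-0.95,0.67,0,0,0,0,0,-0.7,0.48,0,0,0,0,0,0,0,0,0,0,0,0]'

```text
time: 26.98
tcp_pos: [0.623, -0.212, 0.2982]
tcp_rot: [-2.497, -1.906, 0.0]
ft_force: [-0.9, 0.1, -7.9]
width: 0.383
finger_force: 80.8
```

```bash
python3 -c "
from h import *
go([.622,-.211,.12],[.622,-.211,.085])"
```

```text
t 26.98 tcp [ 0.623  -0.212   0.2982] yaw -15.31 tz [-0.  0. -1.] w 0.383 ff 80.8 F [-0.9  0.1 -7.9] q [-0.4   0.51  1.29 -0.    1.34 -0.13]
-> [0.622, -0.211, 0.12] total [ 0.03 -0.06  8.91] rows 9 each [ 0.004 -0.007  0.99 ]
-> [0.622, -0.211, 0.085] total [-0.    0.    1.75] rows 2 each [-0.     0.     0.875]
```

Request:
arm_command --targets '[0,-0.01,0.99,0,0,0,0,0,-0.01,0.99,0,0,0,0,0,-0.01,0.99,0,0,0,0,0,-0.01,0.99,0,0,0,0,0,-0.01,0.99,0,0,0,0]'

```text
time: 27.6
tcp_pos: [0.6219, -0.2098, 0.1992]
tcp_rot: [-2.496, -1.908, -0.0]
ft_force: [0.5, -0.4, -6.8]
width: 0.387
finger_force: 81.0
```

Request:
arm_command --targets '[0,-0.01,0.99,0,0,0,0,0,0,0.99,0,0,0,0,0,0,0.99,0,0,0,0,0,0,0.7,0,0,0,0,0,0,0,0,0,0,0]'

```text
time: 28.22
tcp_pos: [0.6213, -0.2102, 0.125]
tcp_rot: [-2.495, -1.906, 0.002]
ft_force: [0.7, 0.0, -7.4]
width: 0.384
finger_force: 80.7
```

```bash
python3 -c "
from h import *
go([.622,-.211,.085])
p=ctrl.snapshot('side'); cv2.imwrite('pics/s7.png',cv2.resize(p['pixels'][150:300,220:420],(800,600)))"
```

```text
t 28.23 tcp [ 0.6213 -0.2102  0.125 ] yaw -15.23 tz [-0.002  0.001 -1.   ] w 0.384 ff 80.7 F [ 0.7  0.  -7.4] q [-0.4   0.68  1.45  0.    1.01 -0.13]
-> [0.622, -0.211, 0.085] total [-0.03  0.05  2.  ] rows 2 each [-0.014  0.025  1.   ]
```

View pics/s7.png

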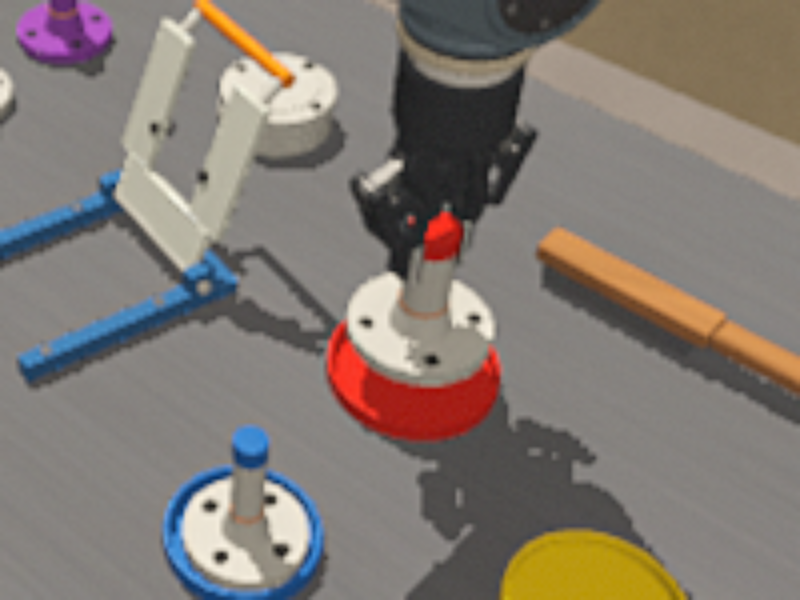

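```bash
python3 -c "
from h import *
p=ctrl.snapshot('side');q=ctrl.snapshot('top')
for n,pp in (('side',p),('top',q)):
  for z in (.059,.095,.145): print(n,z,np.round((proj(p,[.6213,-.2102,z])-[220,150])*4,0) if n=='side' else proj(q,[.6213,-.2102,z]))
cv2.imwrite('pics/t7.png',cv2.resize(q['pixels'][120:240,260:420],(800,600)))
"
```

```text
side 0.059 [418. 318.]
side 0.095 [424. 281.]
side 0.145 [433. 226.]
top 0.059 [326.2085008  183.51894101]
top 0.095 [328.49242266 181.00883084]
top 0.145 [331.91019507 177.25257918]
```

View pics/t7.png

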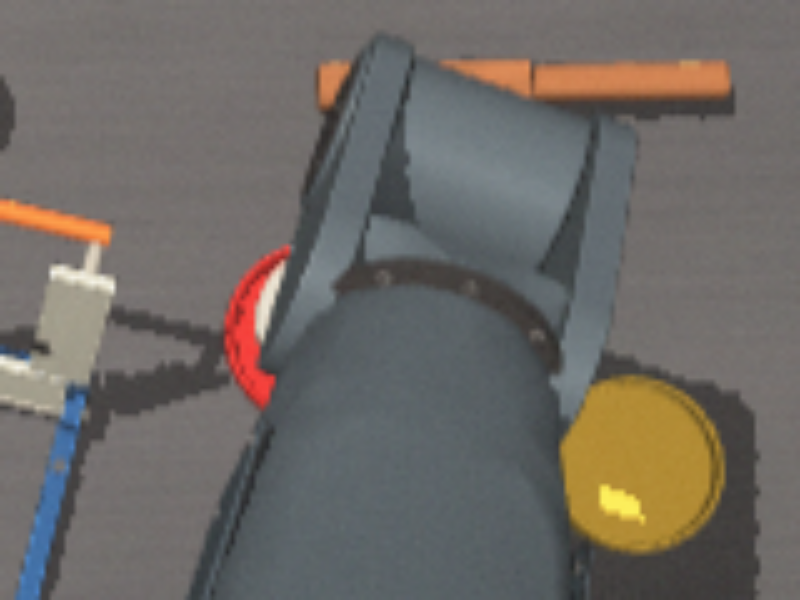

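The top view is blocked by the arm. In the side view the lean matches perspective, so the flange is upright. I lower it.

Request:
arm_command --targets '[-0.03,0.04,0.8,0,0,0,0,0,0,0.5,0,0,0,0,0,0,0.25,0,0,0,0,0,0,0.15,0,0,0,0,0,0,0.1,0,0,0,0]'

```text
time: 29.0
tcp_pos: [0.6225, -0.2113, 0.0903]
tcp_rot: [2.496, 1.907, 0.0]
ft_force: [-0.6, 0.7, -7.6]
width: 0.388
finger_force: 80.8
```

Request:
arm_command --targets '[0,0,0.1,0,0,0,0,0,0,0.06,0,0,0,0,0,0,0,0,0,0,0]'

```text
time: 29.38
tcp_pos: [0.6223, -0.2112, 0.0871]
tcp_rot: [-2.496, -1.907, 0.0]
ft_force: [0.1, 0.1, -7.1]
width: 0.382
finger_force: 80.8
```

Request:
arm_command --targets '[0,0,0.07,0,0,0,0,0,0,0.05,0,0,0,0,0,0,0,0,0,0,0]'

```text
time: 29.75
tcp_pos: [0.6224, -0.2115, 0.0851]
tcp_rot: [2.496, 1.907, -0.0]
ft_force: [-2.0, -1.7, -2.3]
width: 0.384
finger_force: 81.6
```

Request:
arm_command --targets '[0,0,0.03,0,0,0,0,0,0,0,0,0,0,50,0,0,0,0,0,0,75,0,0,0,0,0,0,75,0,0,-0.8,0,0,0,75]'

```text
time: 30.38
tcp_pos: [0.6218, -0.211, 0.0997]
tcp_rot: [-2.495, -1.906, 0.002]
ft_force: [0.6, -0.7, 0.3]
width: 0.748
finger_force: 0.0
```

Request:
arm_command --targets '[0,0,-1,0,0,0,75,0,0,-1,0,0,0,75,0,0,-1,0,0,0,75,0,0,-1,0,0,0,75,0,0,-1,0,0,0,75]'

```text
time: 31.0
tcp_pos: [0.6223, -0.2112, 0.2017]
tcp_rot: [2.496, 1.907, 0.0]
ft_force: [-0.5, 1.1, -0.0]
width: 0.75
finger_force: 0.0
```

Request:
arm_command --targets '[0,0,-1,0,0,0,75,0,0,-1,0,0,0,75,0,0,-1,0,0,0,75,0,0,-0.4,0,0,0,75]'

```text
time: 31.5
tcp_pos: [0.6226, -0.2113, 0.27]
tcp_rot: [2.495, 1.906, 0.002]
ft_force: [0.0, 0.2, -0.7]
width: 0.752
finger_force: 0.0
```

```bash
python3 -c "
from h import *
go([.616,.2748,.27],[.616,.2748,.077])
p=ctrl.snapshot('side'); cv2.imwrite('pics/s8.png',cv2.resize(p['pixels'][150:300,220:420],(800,600)))"
```

```text
t 31.5 tcp [ 0.6226 -0.2113  0.27  ] yaw -15.23 tz [ 0.002 -0.001 -1.   ] w 0.752 ff 0.0 F [ 0.   0.2 -0.7] q [-0.4   0.53  1.33  0.    1.28 -0.13]
-> [0.616, 0.2748, 0.27] total [ 2.337e+01 -6.700e+00 -2.000e-02] rows 24 each [ 0.974 -0.279 -0.001]
-> [0.616, 0.2748, 0.077] total [ 0.   -0.02  9.65] rows 10 each [ 0.    -0.002  0.965]
```

View pics/s8.png

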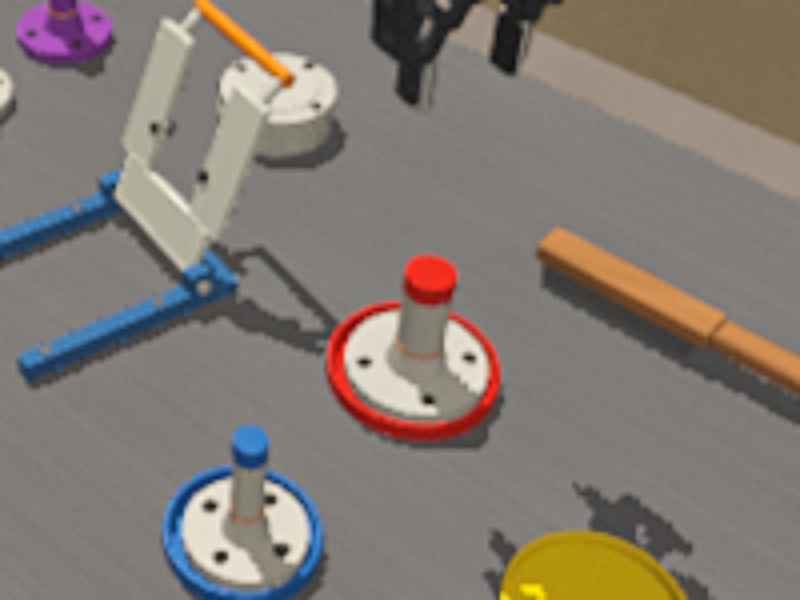

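The red flange is fully seated inside its rim at (415,360). Now yellow.

Request:
arm_command --targets '[0.98,-0.28,0,0,0,0,60,0.98,-0.28,0,0,0,0,60,0.98,-0.28,0,0,0,0,60,0.98,-0.28,0,0,0,0,60,0.98,-0.28,0,0,0,0,60]'

```text
time: 32.17
tcp_pos: [0.621, -0.1077, 0.2681]
tcp_rot: [-2.496, -1.908, 0.0]
ft_force: [-0.0, 0.5, 0.5]
width: 0.6
finger_force: 0.0
```

Request:
arm_command --targets '[0.98,-0.28,0,0,0,0,60,0.98,-0.28,0,0,0,0,60,0.98,-0.28,0,0,0,0,60,0.98,-0.28,0,0,0,0,60,0.98,-0.28,0,0,0,0,60]'

```text
time: 32.8
tcp_pos: [0.6198, -0.0061, 0.2681]
tcp_rot: [2.496, 1.907, 0.0]
ft_force: [-0.3, 0.8, 0.2]
width: 0.602
finger_force: 0.0
```

Request:
arm_command --targets '[0.98,-0.28,0,0,0,0,60,0.98,-0.28,0,0,0,0,60,0.98,-0.28,0,0,0,0,60,0.98,-0.28,0,0,0,0,60,0.98,-0.28,0,0,0,0,60]'

```text
time: 33.42
tcp_pos: [0.6185, 0.0959, 0.2681]
tcp_rot: [2.496, 1.907, -0.0]
ft_force: [0.1, 0.7, -0.1]
width: 0.601
finger_force: 0.0
```

Request:
arm_command --targets '[0.98,-0.28,0,0,0,0,60,0.98,-0.28,0,0,0,0,60,0.98,-0.28,0,0,0,0,60,0.98,-0.28,0,0,0,0,60,0.98,-0.28,0,0,0,0,60]'

```text
time: 34.05
tcp_pos: [0.6172, 0.1978, 0.2681]
tcp_rot: [2.496, 1.907, -0.0]
ft_force: [0.2, -0.4, -0.9]
width: 0.596
finger_force: 0.0
```

Request:
arm_command --targets '[0.98,-0.28,0,0,0,0,60,0.98,-0.28,0,0,0,0,60,0.98,-0.28,0,0,0,0,60,0.83,-0.26,0.6,0,0,0,60,0,0,1,0,0,0,60]'

```text
time: 34.67
tcp_pos: [0.6157, 0.2767, 0.2353]
tcp_rot: [2.495, 1.909, 0.001]
ft_force: [-0.1, 0.2, -1.3]
width: 0.603
finger_force: 0.0
```

Request:
arm_command --targets '[0,0,1,0,0,0,60,0,0,1,0,0,0,60,0,0,0.8,0,0,0,60,0,0,0,0,0,0,60]'

```text
time: 35.17
tcp_pos: [0.6154, 0.2748, 0.1786]
tcp_rot: [-2.496, -1.907, 0.004]
ft_force: [0.8, -0.1, -0.2]
width: 0.599
finger_force: 0.0
```

```bash
python3 -c "
from h import *
go([.616,.2748,.077])
p=ctrl.snapshot('side'); cv2.imwrite('pics/s9.png',cv2.resize(p['pixels'][80:200,140:300],(800,600)))"
```

```text
t 35.17 tcp [0.6154 0.2748 0.1786] yaw -15.24 tz [-0.002 -0.001 -1.   ] w 0.599 ff 0.0 F [ 0.8 -0.1 -0.2] q [ 0.35  0.65  1.36 -0.    1.13  0.62]
-> [0.616, 0.2748, 0.077] total [0.01 0.04 5.08] rows 6 each [0.002 0.007 0.846]
```

View pics/s9.png

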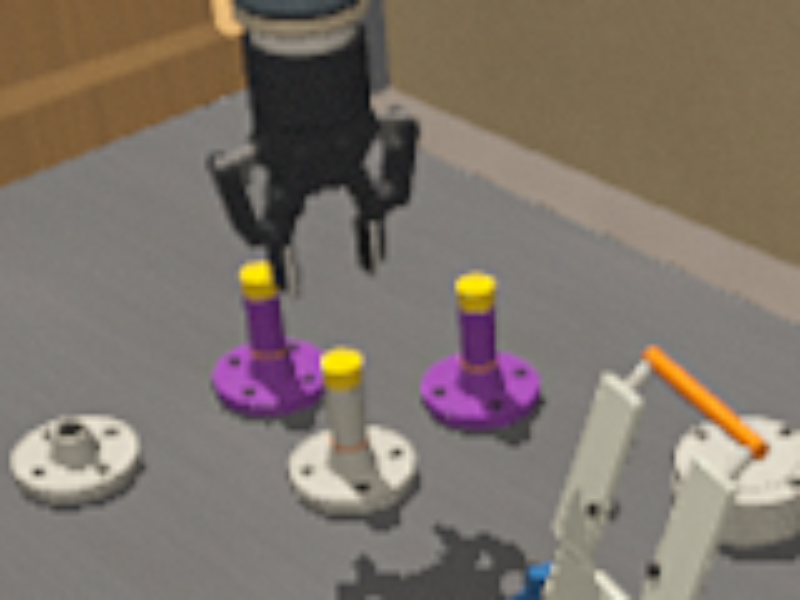

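The open fingers are above the grey pipe with the yellow cap at (343,365). Next: descend, grip and lift.

Request:
arm_command --targets '[0,0.02,0.9,0,0,0,60,0,0.02,0.9,0,0,0,60,0,0,0.9,0,0,0,60,0,0,0.9,0,0,0,60,0,0,0.9,0,0,0,60]'

```text
time: 35.85
tcp_pos: [0.6166, 0.2747, 0.0887]
tcp_rot: [-2.496, -1.907, 0.0]
ft_force: [0.9, -0.2, 0.7]
width: 0.598
finger_force: 0.0
```

Request:
arm_command --targets '[0,0,0.55,0,0,0,60,0,0,0,0,0,0,0,0,0,0,0,0,0,0,0,0,0,0,0,0,0,0,0,0,0,0,0,0]' --newtons 65

```text
time: 36.48
tcp_pos: [0.6166, 0.2747, 0.0792]
tcp_rot: [2.496, 1.907, 0.0]
ft_force: [0.1, -0.2, -4.7]
width: 0.309
finger_force: 64.1
```

Request:
arm_command --targets '[0,0,-0.5,0,0,0,0,0,0,-0.8,0,0,0,0,0,0,-1,0,0,0,0,0,0,-1,0,0,0,0,0,0,-1,0,0,0,0]'

```text
time: 37.1
tcp_pos: [0.6167, 0.2748, 0.167]
tcp_rot: [2.496, 1.907, 0.001]
ft_force: [-0.2, 1.1, -7.0]
width: 0.306
finger_force: 64.4
```

```bash
python3 -c "
from h import *
go([.533,-.4085,.3],[.533,-.4085,.12])"
```

```text
t 37.1 tcp [0.6167 0.2748 0.167 ] yaw -15.23 tz [ 0.001  0.    -1.   ] w 0.306 ff 64.4 F [-0.2  1.1 -7. ] q [0.35 0.66 1.37 0.   1.11 0.62]
-> [0.533, -0.4085, 0.3] total [-34.06   4.94  -6.66] rows 35 each [-0.973  0.141 -0.19 ]
-> [0.533, -0.4085, 0.12] total [-0.   -0.01  9.  ] rows 9 each [-0.    -0.001  1.   ]
```

Request:
arm_command --targets '[-0.7,0.14,-1,0,0,0,0,-0.98,0.14,-1,0,0,0,0,-0.98,0.14,-1,0,0,0,0,-0.98,0.14,-1,0,0,0,0,-0.98,0.14,-1,0,0,0,0]'

```text
time: 37.72
tcp_pos: [0.6056, 0.1804, 0.2665]
tcp_rot: [2.496, 1.907, -0.0]
ft_force: [0.9, 0.0, -7.1]
width: 0.302
finger_force: 64.6
```

Request:
arm_command --targets '[-0.98,0.14,-1,0,0,0,0,-0.98,0.14,-0.7,0,0,0,0,-0.98,0.14,0,0,0,0,0,-0.98,0.14,0,0,0,0,0,-0.98,0.14,0,0,0,0,0]'

```text
time: 38.35
tcp_pos: [0.5932, 0.0823, 0.2983]
tcp_rot: [-2.496, -1.907, 0.002]
ft_force: [0.7, 0.8, -6.1]
width: 0.304
finger_force: 64.7
```

Request:
arm_command --targets '[-0.98,0.14,0,0,0,0,0,-0.98,0.14,0,0,0,0,0,-0.98,0.14,0,0,0,0,0,-0.98,0.14,0,0,0,0,0,-0.98,0.14,0,0,0,0,0]'

```text
time: 38.98
tcp_pos: [0.5812, -0.0159, 0.2991]
tcp_rot: [2.496, 1.907, 0.0]
ft_force: [-0.3, 0.3, -7.6]
width: 0.308
finger_force: 64.7
```

Request:
arm_command --targets '[-0.98,0.14,0,0,0,0,0,-0.98,0.14,0,0,0,0,0,-0.98,0.14,0,0,0,0,0,-0.98,0.14,0,0,0,0,0,-0.98,0.14,0,0,0,0,0]'

```text
time: 39.6
tcp_pos: [0.569, -0.1141, 0.2991]
tcp_rot: [2.496, 1.907, 0.0]
ft_force: [0.0, -0.8, -7.1]
width: 0.304
finger_force: 64.7
```

Request:
arm_command --targets '[-0.98,0.14,0,0,0,0,0,-0.98,0.14,0,0,0,0,0,-0.98,0.14,0,0,0,0,0,-0.98,0.14,0,0,0,0,0,-0.98,0.14,0,0,0,0,0]'

```text
time: 40.22
tcp_pos: [0.5567, -0.2123, 0.2991]
tcp_rot: [2.496, 1.907, 0.0]
ft_force: [0.4, 0.7, -6.5]
width: 0.305
finger_force: 64.7
```

Request:
arm_command --targets '[-0.98,0.14,0,0,0,0,0,-0.98,0.14,0,0,0,0,0,-0.98,0.14,0,0,0,0,0,-0.98,0.14,0,0,0,0,0,-0.98,0.14,0,0,0,0,0]'

```text
time: 40.85
tcp_pos: [0.5445, -0.3106, 0.2991]
tcp_rot: [-2.496, -1.907, -0.0]
ft_force: [0.5, -0.8, -7.1]
width: 0.303
finger_force: 64.7
```

Request:
arm_command --targets '[-0.98,0.14,0,0,0,0,0,-0.98,0.14,0,0,0,0,0,-0.98,0.14,0,0,0,0,0,-0.98,0.14,0,0,0,0,0,-0.98,0.14,0,0,0,0,0]'

```text
time: 41.48
tcp_pos: [0.5322, -0.4088, 0.299]
tcp_rot: [-2.496, -1.907, 0.0]
ft_force: [-0.3, 0.0, -6.8]
width: 0.308
finger_force: 64.7
```

Request:
arm_command --targets '[0,0,0,0,0,0,0]'

```text
time: 41.6
tcp_pos: [0.532, -0.4092, 0.2988]
tcp_rot: [2.498, 1.906, -0.0]
ft_force: [-0.5, 1.0, -6.8]
width: 0.306
finger_force: 64.7
```

```bash
python3 -c "
from h import *
go([.533,-.4085,.12],[.533,-.4085,.084])"
```

```text
t 41.6 tcp [ 0.532  -0.4092  0.2988] yaw -15.32 tz [-0. -0. -1.] w 0.306 ff 64.7 F [-0.5  1.  -6.8] q [-0.72  0.54  1.24 -0.    1.36 -0.46]
-> [0.533, -0.4085, 0.12] total [0.05 0.04 8.94] rows 9 each [0.005 0.005 0.993]
-> [0.533, -0.4085, 0.084] total [0.  0.  1.8] rows 2 each [0.  0.  0.9]
```

Request:
arm_command --targets '[0,0.02,0.99,0,0,0,0,0,0.02,0.99,0,0,0,0,0,0,0.99,0,0,0,0,0,0,0.99,0,0,0,0,0,0,0.99,0,0,0,0]'

```text
time: 42.22
tcp_pos: [0.5334, -0.4074, 0.1994]
tcp_rot: [2.496, 1.908, 0.0]
ft_force: [-1.0, 0.3, -7.4]
width: 0.307
finger_force: 64.8
```

Request:
arm_command --targets '[0,0,0.99,0,0,0,0,0,0,0.99,0,0,0,0,0,0,0.99,0,0,0,0,0,0,0.6,0,0,0,0,0,0,0,0,0,0,0]'

```text
time: 42.85
tcp_pos: [0.5329, -0.4075, 0.1277]
tcp_rot: [-2.495, -1.906, 0.001]
ft_force: [0.1, -0.1, -5.8]
width: 0.308
finger_force: 64.7
```

```bash
python3 -c "
from h import *
go([.533,-.4085,.084])
p=ctrl.snapshot('side'); cv2.imwrite('pics/s10.png',cv2.resize(p['pixels'][210:360,280:480],(800,600)))"
```

```text
t 42.85 tcp [ 0.5329 -0.4075  0.1277] yaw -15.23 tz [-0.001  0.001 -1.   ] w 0.308 ff 64.7 F [ 0.1 -0.1 -5.8] q [-0.72  0.7   1.41 -0.    1.04 -0.46]
-> [0.533, -0.4085, 0.084] total [-0.05  0.02  2.18] rows 3 each [-0.017  0.007  0.728]
```

View pics/s10.png

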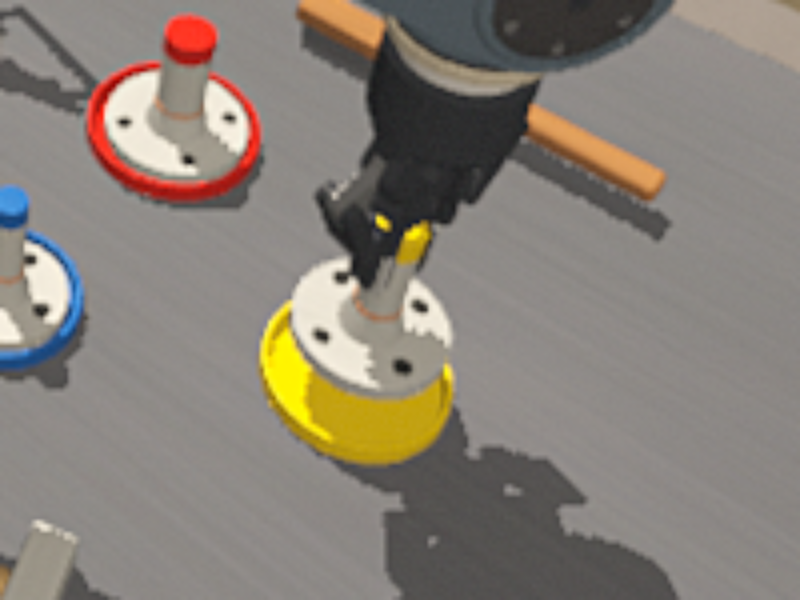

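The yellow flange hangs upright over its dish, which is at (357,385). I lower it gently.

Request:
arm_command --targets '[-0.04,0.02,0.9,0,0,0,0,0,0,0.6,0,0,0,0,0,0,0.25,0,0,0,0,0,0,0.15,0,0,0,0,0,0,0.1,0,0,0,0]'

```text
time: 43.52
tcp_pos: [0.5335, -0.4087, 0.0888]
tcp_rot: [2.496, 1.907, 0.0]
ft_force: [0.1, -0.2, -7.5]
width: 0.306
finger_force: 64.7
```

Request:
arm_command --targets '[0,0,0.06,0,0,0,0,0,0,0.04,0,0,0,0,0,0,0,0,0,0,0]'

```text
time: 43.9
tcp_pos: [0.5334, -0.4086, 0.0868]
tcp_rot: [2.496, 1.907, 0.0]
ft_force: [0.1, -0.6, -7.6]
width: 0.304
finger_force: 64.7
```

Request:
arm_command --targets '[0,0,0.06,0,0,0,0,0,0,0.06,0,0,0,0,0,0,0,0,0,0,0]'

```text
time: 44.28
tcp_pos: [0.5334, -0.4086, 0.0843]
tcp_rot: [2.496, 1.907, 0.0]
ft_force: [-0.0, -0.2, -6.3]
width: 0.305
finger_force: 65.0
```

Request:
arm_command --targets '[0,0,0.04,0,0,0,0,0,0,0,0,0,0,0]'

```text
time: 44.52
tcp_pos: [0.5334, -0.4089, 0.0841]
tcp_rot: [2.496, 1.907, -0.0]
ft_force: [-3.7, -0.4, 2.0]
width: 0.307
finger_force: 65.6
```

Request:
arm_command --targets '[0,0,0,0,0,0,40,0,0,0,0,0,0,60,0,0,0,0,0,0,60,0,0,-0.7,0,0,0,60,0,0,-1,0,0,0,60]'

```text
time: 45.15
tcp_pos: [0.5334, -0.4086, 0.1187]
tcp_rot: [-2.496, -1.907, -0.0]
ft_force: [0.0, -0.5, 0.4]
width: 0.599
finger_force: 0.0
```

Request:
arm_command --targets '[0,0,-1,0,0,0,60,0,0,-1,0,0,0,60,0,0,-1,0,0,0,60,0,0,-1,0,0,0,60,0,0,0,0,0,0,60]'

```text
time: 45.78
tcp_pos: [0.5339, -0.409, 0.1995]
tcp_rot: [2.494, 1.906, 0.001]
ft_force: [-0.8, -0.4, 0.0]
width: 0.6
finger_force: 0.0
```

```bash
python3 -c "
from h import *
go()
p=ctrl.snapshot('side'); cv2.imwrite('pics/s11.png',cv2.resize(p['pixels'][60:360,80:480],(800,600)))"
```

```text
t 45.77 tcp [ 0.5339 -0.409   0.1995] yaw -15.23 tz [ 0.002 -0.002 -1.   ] w 0.6 ff 0.0 F [-0.8 -0.4  0. ] q [-0.72  0.62  1.35 -0.    1.16 -0.46]
```

View pics/s11.png

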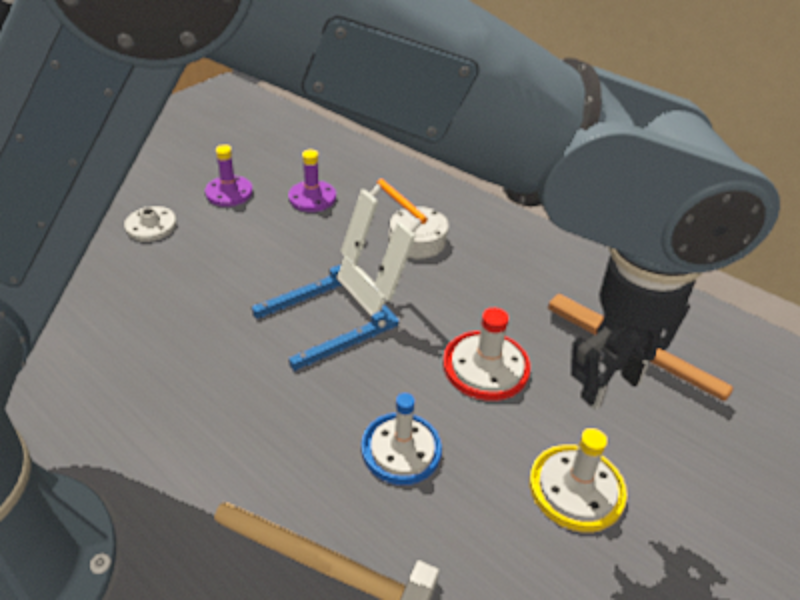

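All three flanges sit inside their own rims: red (487,362), blue (402,447), yellow (578,486). The lid is open at (375,250), the bare flange is untouched at (150,222), and the gripper is clear.

```bash
python3 -c "
from h import *
print(ctrl.hand_in())"
```

```text
the job is handed in; nothing more can be done
None
```

The job is handed in: all three flanges sit released in the protectors of their own colours, the lid is open, and the bare flange was not touched; it took about 46 s of the 115 s allowed.

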